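# Flip the reorder sign of the empty tub

### The job

One of the three tubs on the rack has run empty but its sign still shows green. With a fingertip, flip the sign in front of the empty tub forward over its hinge until it lies fully home against its plate and shows red (reorder). Only push it, do not pinch it between the fingers, and leave the other two signs and the tubs, shaker and sticker roll as they are.

Things in the scene. Friction and masses are not known exactly. Their poses are not given: they have to be found in the camera images.
- rack: fixed chrome tube rack, 430 mm wide. Origin: on the table below the middle of the signs' hinge line; x level from the signs back to the tubs (away from the robot, but for the rack's yaw), y to the left along the row, z up. Three bays 140 mm apart: left y = +140 mm, mid 0, right -140 mm; each holds a tub (middle 192 mm behind the hinge line) with its flip sign in front of it.
- sign_left (a joint): hinge of the left bay's sign, rad. 0: flap up on the upper half of its plate, pointing up and back at 45 deg, sign shows green. Grows as the free edge swings up, over the pin and down to the front; 3.14 (stop): flap on the lower half, pointing down and to the front at 45 deg, shows red. Stiff: it stays where left; less than 1 N at the free edge turns it. Starts between 0 and 0.15.
- sign_left_hinge (a point): middle of the left sign's level hinge pin, 90 mm above the table; axes as the rack's. The pin runs along y across the front of a fixed plate, 100 mm wide, that slopes at 45 deg like a lectern (top leaning back, towards the tub) and reaches 65 mm from the pin both up and down the slope; its face is 5 mm behind the pin.
- sign_left_red (a point): red side of the left sign's flap: stiff plate 100 mm wide, 92 mm from pin to free edge, 5.6 mm thick, centred on the pin; its last 27 mm stand clear of the fixed plate, so a fingertip fits behind them. Origin: red side, mid width, 78 mm from the pin. x from pin to free edge, y along the pin, z from red to green side. Faces the plate while the sign is green.
- sign_mid (a joint): hinge of the mid bay's sign, rad. 0: flap up on the upper half of its plate, pointing up and back at 45 deg, sign shows green. Grows as the free edge swings up, over the pin and down to the front; 3.14 (stop): flap on the lower half, pointing down and to the front at 45 deg, shows red. Stiff: it stays where left; less than 1 N at the free edge turns it. Starts between 0 and 0.15.
- sign_mid_hinge (a point): middle of the mid sign's level hinge pin, 90 mm above the table; axes as the rack's. The pin runs along y across the front of a fixed plate, 100 mm wide, that slopes at 45 deg like a lectern (top leaning back, towards the tub) and reaches 65 mm from the pin both up and down the slope; its face is 5 mm behind the pin.
- sign_mid_red (a point): red side of the mid sign's flap: stiff plate 100 mm wide, 92 mm from pin to free edge, 5.6 mm thick, centred on the pin; its last 27 mm stand clear of the fixed plate, so a fingertip fits behind them. Origin: red side, mid width, 78 mm from the pin. x from pin to free edge, y along the pin, z from red to green side. Faces the plate while the sign is green.
- sign_right (a joint): hinge of the right bay's sign, rad. 0: flap up on the upper half of its plate, pointing up and back at 45 deg, sign shows green. Grows as the free edge swings up, over the pin and down to the front; 3.14 (stop): flap on the lower half, pointing down and to the front at 45 deg, shows red. Stiff: it stays where left; less than 1 N at the free edge turns it. Starts between 0 and 0.15.
- sign_right_hinge (a point): middle of the right sign's level hinge pin, 90 mm above the table; axes as the rack's. The pin runs along y across the front of a fixed plate, 100 mm wide, that slopes at 45 deg like a lectern (top leaning back, towards the tub) and reaches 65 mm from the pin both up and down the slope; its face is 5 mm behind the pin.
- sign_right_red (a point): red side of the right sign's flap: stiff plate 100 mm wide, 92 mm from pin to free edge, 5.6 mm thick, centred on the pin; its last 27 mm stand clear of the fixed plate, so a fingertip fits behind them. Origin: red side, mid width, 78 mm from the pin. x from pin to free edge, y along the pin, z from red to green side. Faces the plate while the sign is green.
- tub_empty_mid (a point): a loose grey plastic tub, 176 x 108 mm and 80 mm high with its rim, standing on the rack's shelf 30 mm above the table (so its rim is at 110 mm), long side along the rack's x. Point: its middle, half-way up. This one is EMPTY.
- tub_ramekins_mid (a point): a loose grey plastic tub, 176 x 108 mm and 80 mm high with its rim, standing on the rack's shelf 30 mm above the table (so its rim is at 110 mm), long side along the rack's x. Point: its middle, half-way up. Stocked with white ramekins.
- tub_caps_mid (a point): a loose grey plastic tub, 176 x 108 mm and 80 mm high with its rim, standing on the rack's shelf 30 mm above the table (so its rim is at 110 mm), long side along the rack's x. Point: its middle, half-way up. Stocked with orange cone-shaped bottle caps.
- shaker_mid (a point): loose aluminium shaker, 62 mm wide and 114 mm high with a side handle, on the table beside one end of the rack. Point: its middle, half-way up
- sticker_roll_mid (a point): loose roll of lime-green stickers, 76 mm wide and 32 mm high, lying on the table beside one end of the rack. Point: its middle

How it is judged (in metres and radians):
At the end, for the whole second after the job is handed in: The sign in front of the empty tub lies on the lower half of its plate within 0.1 rad of its stop (joint above 3.04) and at rest, showing red; the other two signs still lie up within 0.3 rad of the plate, showing green; tubs, shaker and sticker roll are within 20 mm of where they stood (((y of tub_empty_mid in the frame of rack between 0.09 and 0.19 m and value of joint sign_left above 3.04 rad and velocity of joint sign_left below 0.05 rad/s and value of joint each of sign_mid, sign_right below 0.3 rad) or (y of tub_empty_mid in the frame of rack between -0.05 and 0.05 m and value of joint sign_mid above 3.04 rad and velocity of joint sign_mid below 0.05 rad/s and value of joint each of sign_left, sign_right below 0.3 rad) or (y of tub_empty_mid in the frame of rack between -0.19 and -0.09 m and value of joint sign_right above 3.04 rad and velocity of joint sign_right below 0.05 rad/s and value of joint each of sign_left, sign_mid below 0.3 rad)) and distance of each of tub_empty_mid, tub_ramekins_mid, tub_caps_mid, shaker_mid, sticker_roll_mid from where it was at the start of the episode below 0.02 m); the robot touches nothing.
It fails at once if the sign of a stocked tub is turned (more than 0.5 rad off its plate) ((value of joint sign_left above 0.5 rad and (y of tub_empty_mid in the frame of rack below 0.07 m or y of tub_empty_mid in the frame of rack above 0.21 m)) or (value of joint sign_mid above 0.5 rad and (y of tub_empty_mid in the frame of rack below -0.07 m or y of tub_empty_mid in the frame of rack above 0.07 m)) or (value of joint sign_right above 0.5 rad and (y of tub_empty_mid in the frame of rack below -0.21 m or y of tub_empty_mid in the frame of rack above -0.07 m))).
It fails at once if a sign is pinched: the fingers press on both of its sides at once (more than 2.5 N on each) ((contact force between the fingers and sign_left_c2 above 2.5 N and contact force between the fingers and sign_left_c3 above 2.5 N) or (contact force between the fingers and sign_mid_c2 above 2.5 N and contact force between the fingers and sign_mid_c3 above 2.5 N) or (contact force between the fingers and sign_right_c2 above 2.5 N and contact force between the fingers and sign_right_c3 above 2.5 N)).
It fails at once if a tub, the shaker or the sticker roll is shifted, lifted or carried more than 20 mm (distance of any of tub_empty_mid, tub_ramekins_mid, tub_caps_mid, shaker_mid, sticker_roll_mid from where it was at the start of the episode above 0.02 m).
It also fails if it takes over 42 s, if anything falls off the work surface, if the arm or the gripper's body presses on something with over 40 N, if the wrist force passes 120 N, or if a joint passes its speed limit or range.

### The arm

A 6-joint arm with a two-finger parallel gripper is mounted at the origin on the work surface. World frame = base frame: x ahead of the robot, y to its left, z up, the work surface at z = 0. Lengths are in m, angles in degrees, forces in N, time in s.
With the tool pointing down it reaches from about 0.3 to 0.75 m from the base axis. Payload 8.5 kg.
Tool frame: the origin (TCP) lies on the centre line of the jaws, within the pads' length; the fingertips stand 22 mm ahead of it and the grasp point (between the pads) lies 3 mm ahead of it (env.tip_reach is the distance from the TCP to the fingertips, in m); y points along the fingers, z is the direction in which the jaws open and shut, and the axes are right-handed (so a half turn about y gives the same grasp; the last joint's range is limited). The gripper opens to 85 mm and grips with 20 to 120 N. Pads are 22 mm wide; open, the fingers measure 114 mm over their backs; the gripper's body (76 mm by 85 mm) begins 54 mm behind the grasp point. The pads swing forward as they close: fully open they stand 13 mm farther back than shut.
Start: joints at [-89.112, 21.807, 74.336, -0, 83.858, -12.336], TCP at [0.126, -0.535, 0.217] pointing down, gripper open.
Joint ranges: [-178.18, 178.18], [-50.72, 133.34], [12.68, 142.11], [-81.47, 261.47], [9.98, 163.14], [-165.26, 165.26]. Speed limits (degrees/s): [136.94, 136.94, 180, 180, 180, 180].

### API

Orientations are given as a 3x3 rotation matrix whose columns are the frame's x, y, z axes.
In Python, from rig import env, get_image gives the robot as it stands. The module is installed in compiled form; this text tells all that it offers.
- The arm moves only by the tool carry_out, never from a script. Its argument "targets" is a list that holds one entry, the list of rows, each a list of 7 numbers: the closure, from 0 (fully open) to 1 (shut), then the shift along the world's x, y, z in mm, then the turn, a rotation vector about the world's x, y, z in degrees. In form: [[[claw, dx, dy, dz, ax, ay, az], ...]]. A call has 1 to 20 rows; each row is the pose to reach, as a shift and turn from the pose commanded when the call began; what a row does not reach only later rows make up. A row lasts 1/12 s, in which the tool goes at most 41.7 mm and 7.16 degrees, less where a joint would pass 70% of its speed; a pose out of reach is approached as far as the arm can. A call with a gripper value outside its range is refused whole. The fingers move at their own pace and stop on an object; "squeeze" is the grip in N (left out, the last holds). Time passes only in rows, so rows that repeat a pose let the fingers close. It gives the time, the measured TCP pose, the force and the opening at its end, in the units of the state.
- env.observe(): the state, without advancing time (a new reading comes with each control period).
- get_image(name): name is "scene" or "top"; returns a dict with "img" (384x512x3 uint8, red, green, blue), "fx", "fy", "cx", "cy" (pixels), "rvec" (rotation vector, rad) and "tvec" (3), from world to camera coordinates, as OpenCV has them. Camera axes: x right, y down, z forward; pixel columns grow to the right and rows downward; lengths in m; the calibration is good to about 2 mm. A picture is of the moment at which its call begins. There is no depth.
- env.close_job(): hands the job in, once; it reports no verdict.
The state is a dict: "time_s": time; "q": joint angles; "qvel": joint speeds; "joint_efforts": joint torques, N m; "position": TCP position; "tool_rot": TCP orientation; "ft_force": force on the tool from outside, world axes, zero at the start; "wrist_torque": the same for the moment, N m; "grip_width": finger opening in m.
Only numpy, scipy, OpenCV 4.12 (cv2) and the standard library are available. Lean on these libraries where they do the work, as an engineer would, in place of code of your own. Each camera call takes 0.05 s, during which the arm holds its last target.

## Working session

There is one attempt and no reset: what is moved stays moved. The work goes in short steps, Python scripts to look and compute and a tool call to move; the robot and the scene stay as the last step left them, time stands still between calls to the robot, and variables do not carry over. Pictures are saved under pics/ and viewed, and the job is handed in when it is done.

Besides the shell and the picture viewer there is one more tool, called after "Request:" in YAML: its name, and indented under it one key for each argument. carry_out: Moves the arm, as the interface text tells. Its arguments: {"type":"object","properties":{"targets":{"type":"array"},"squeeze":{"type":"number"}},"required":["targets"]}

```bash
mkdir -p pics; python3 - <<'E'
from rig import env,get_image
import cv2,numpy as np,pickle
for n in("scene","top"):
    d=get_image(n); cv2.imwrite(f"pics/{n}0.png",cv2.cvtColor(d["img"],cv2.COLOR_RGB2BGR)); pickle.dump(d,open(f"{n}0.pkl","wb"))
    R=cv2.Rodrigues(np.array(d["rvec"]))[0]; print(n,d["fx"],d["cx"],d["cy"],"cam",-R.T@np.array(d["tvec"]).ravel(),R[2])
s=env.observe(); print(s["time_s"],s["position"],np.round(s["tool_rot"],3),s["ft_force"],s["grip_width"],env.tip_reach)
E
```

```text
scene 364.107725462442 258.8904662441298 186.29602656197594 cam [1.26058737 0.25468112 0.74053144] [-0.68638751 -0.25324589 -0.68171747]
top 493.6251428593041 255.53857468495792 188.95337303850138 cam [3.70188692e-01 8.40616510e-04 1.61956344e+00] [ 0.17402151  0.00788397 -0.98471029]
0.1 [ 0.12580573 -0.53513863  0.21594876] [[-0.973 -0.     0.229]
 [-0.229  0.001 -0.973]
 [-0.    -1.    -0.001]] [ 0.18501762 -0.07369677  0.87244985] 0.08562454580879598 0.022
```

View pics/scene0.png

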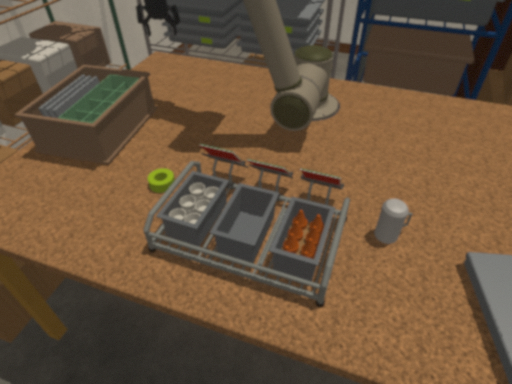

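View pics/top0.png

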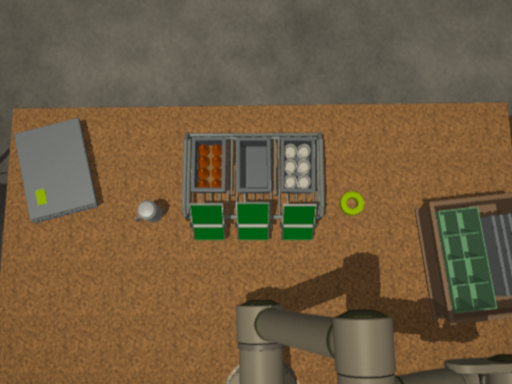

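The middle tub, around (253,165) in the top view, is empty. Caps are on its left and ramekins on its right. All three signs show green, with the pin line near row 225. Next I'll measure the signs.

```bash
cat > h.py <<'E'
import cv2,numpy as np,pickle
def cam(d):
    R=cv2.Rodrigues(np.array(d["rvec"]))[0]; t=np.array(d["tvec"]).ravel()
    K=np.array([[d["fx"],0,d["cx"]],[0,d["fy"],d["cy"]],[0,0,1.]]); return R,t,K
def onz(d,uv,z):
    R,t,K=cam(d); c=-R.T@t; r=R.T@np.linalg.inv(K)@np.array([uv[0],uv[1],1.]); return c+r*(z-c[2])/r[2]
def proj(d,P):
    R,t,K=cam(d); p=cv2.projectPoints(np.array(P,float).reshape(-1,3),np.array(d["rvec"],float),np.array(d["tvec"],float),K,None)[0]; return p.reshape(-1,2)
E
python3 - <<'E'
from h import *
d=pickle.load(open("top0.pkl","rb")); im=d["img"]
hsv=cv2.cvtColor(im,cv2.COLOR_RGB2HSV)
m=((hsv[...,0]>50)&(hsv[...,0]<75)&(hsv[...,1]>180)).astype(np.uint8); m[:,380:]=0
n,l,st,c=cv2.connectedComponentsWithStats(m)
for i in range(1,n):
    if st[i,4]>30:
        print(st[i],c[i])
        r=cv2.minAreaRect(np.argwhere(l==i)[:,::-1].astype(np.float32)); print(np.round(cv2.boxPoints(r),1).tolist(),r[2])
b=cv2.cvtColor(im,cv2.COLOR_RGB2BGR)
cv2.imwrite("pics/z.png",cv2.resize(b[125:250,175:330],None,fx=5,fy=4.8,interpolation=cv2.INTER_CUBIC))
s=pickle.load(open("scene0.pkl","rb"))["img"]
cv2.imwrite("pics/zs.png",cv2.resize(cv2.cvtColor(s,cv2.COLOR_RGB2BGR)[135:305,140:360],None,fx=3.6,fy=3.5,interpolation=cv2.INTER_CUBIC))
E
```

```text
[238 205  30  18 530] [252.60943396 213.40943396]
[[238.0, 205.0], [267.0, 205.0], [267.0, 222.0], [238.0, 222.0]] 90.0
[191 206  31  17 498] [206.37751004 213.95582329]
[[191.0, 206.0], [221.0, 206.0], [221.0, 222.0], [191.0, 222.0]] 90.0
[284 207  31  16 470] [298.62765957 214.4787234 ]
[[284.0, 207.0], [314.0, 207.0], [314.0, 222.0], [284.0, 222.0]] 90.0
[195 228  28  11 286] [208.73426573 233.34965035]
[[195.0, 228.0], [222.0, 228.0], [222.0, 238.0], [195.0, 238.0]] 90.0
[239 228  28  11 281] [252.5480427  233.48042705]
[[239.0, 228.0], [266.0, 228.0], [266.0, 238.0], [239.0, 238.0]] 90.0
[284 228  28  11 291] [297.09278351 233.23024055]
[[284.0, 228.0], [311.0, 228.0], [311.0, 238.0], [284.0, 238.0]] 90.0
```

View pics/z.png

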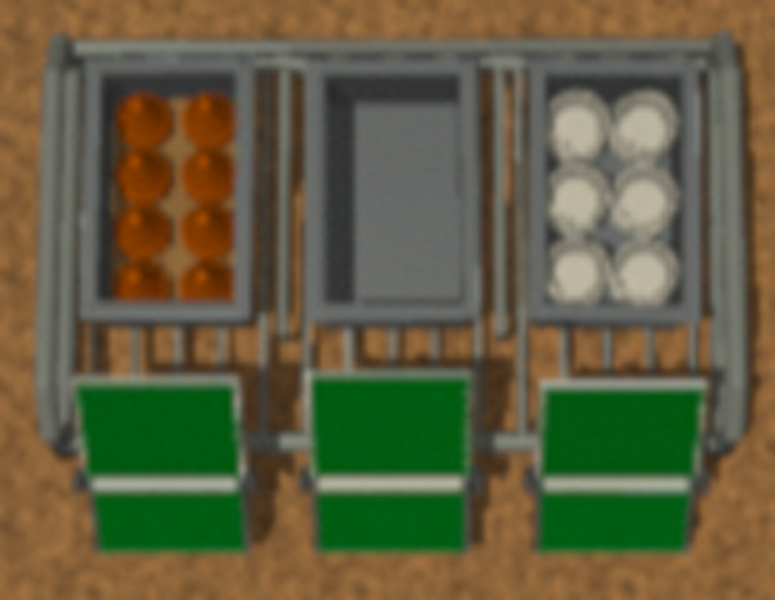

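View pics/zs.png

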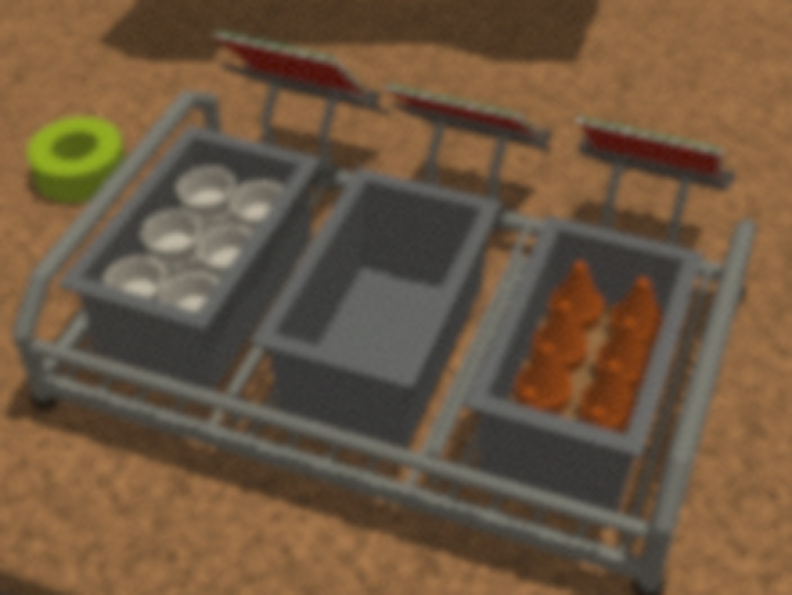

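```bash
python3 - <<'E'
from h import *
d=pickle.load(open("top0.pkl","rb"))
P={n:onz(d,uv,.092) for n,uv in dict(L=(208.2,225.8),M=(252.9,225.8),R=(298.1,225.8)).items()}
print(P, P["L"]-P["R"]); 
z=.09
print("tub front corners", [onz(d,uv,.11)for uv in((175+305/5,125+322/4.8),(175+480/5,125+322/4.8))],"back",[onz(d,uv,.11)for uv in((175+305/5,125+62/4.8),(175+480/5,125+62/4.8))])
yaw=np.arctan2(*(-(P["L"]-P["R"])[:2])) ; print("yaw",np.degrees(yaw))
M=(P["L"]+P["M"]+P["R"])/3; M[2]=.09; print("mid",M)
# project free edge middle for angles (top edge)
for th in(0,.05,.1,.15):
    a=np.pi/4-0  # pointing back-up at 45deg
    ang=np.radians(45)+th  # elevation from +x
    e=M+[.092*np.cos(ang),0,.092*np.sin(ang)]
    print(th,proj(d,e),proj(pickle.load(open("scene0.pkl","rb")),[e+[0,.05,0],e-[0,.05,0]]).ravel())
E
```

```text
{'L': array([0.52561901, 0.16113062, 0.092     ]), 'M': array([0.52417762, 0.02234777, 0.092     ]), 'R': array([ 0.52272267, -0.11773998,  0.092     ])} [0.00289634 0.2788706  0.        ]
tub front corners [array([0.62777518, 0.07365344, 0.11      ]), array([ 0.62657454, -0.03492837,  0.11      ])] back [array([0.80165658, 0.07321445, 0.11      ]), array([ 0.80030898, -0.03751009,  0.11      ])]
yaw -179.40494992507982
mid [0.5241731 0.0219128 0.09     ]
0 [[252.54709975 202.04716255]] [283.18939343 168.30765837 245.76927872 159.93783598]
0.05 [[252.53984028 202.99264639]] [283.63165788 166.51768145 246.20459889 158.19764919]
0.1 [[252.53387121 204.00228765]] [284.0891762  164.74375165 246.66368233 156.47503111]
0.15 [[252.52921863 205.07371983]] [284.5604528  162.99158118 247.14502845 154.77549279]
```

Request:
carry_out:
  targets:
    - [[1,0,0,40,0,0,0],[1,0,0,80,0,0,0],[1,0,0,110,0,0,0],[1,20,25,110,0,0,-5],[1,60,70,110,0,0,-10],[1,100,115,110,0,0,-14],[1,130,150,110,0,0,-14],[1,160,185,110,0,0,-14],[1,190,220,110,0,0,-14],[1,220,255,110,0,0,-14],[1,250,290,110,0,0,-14],[1,280,325,110,0,0,-14],[1,310,360,110,0,0,-14],[1,340,395,110,0,0,-14],[1,370,430,110,0,0,-14],[1,400,465,110,0,0,-14],[1,430,500,110,0,0,-14],[1,460,530,110,0,0,-14],[1,482,557,110,0,0,-14],[1,482,557,110,0,0,-14]]
  squeeze: 20

```text
time_s: 1.77
position: [0.5837, -0.0049, 0.3262]
tool_rot: [[-1.0, -0.001, -0.013], [0.013, 0.0, -1.0], [0.001, -1.0, -0.0]]
ft_force: [0.6, -1.2, 0.4]
grip_width: 0.0001
```

Request:
carry_out:
  targets:
    - [[1,0,0,0,0,0,0],[1,0,0,0,0,0,0],[1,0,0,0,0,0,0]]

```text
time_s: 2.02
position: [0.5825, -0.0072, 0.3261]
tool_rot: [[-1.0, -0.001, -0.013], [0.013, -0.0, -1.0], [0.001, -1.0, 0.0]]
ft_force: [0.8, -0.9, -0.1]
grip_width: 0.0002
```

```bash
python3 - <<'E'
from rig import env,get_image
from h import *
s=env.observe(); print(s["time_s"],s["position"],s["q"],s["grip_width"])
o=[]
for n in("scene","top"):
    d=get_image(n); b=cv2.cvtColor(d["img"],cv2.COLOR_RGB2BGR)
    p=np.array(s["position"])
    for r,c in((.022,(0,0,255)),(.035,(255,0,0))):
        uv=proj(d,p-[0,0,r])[0]; print(n,r,uv)
    o.append(b)
cv2.imwrite("pics/s1.png",cv2.resize(o[0][40:240,140:400],None,fx=3,fy=3,interpolation=cv2.INTER_CUBIC))
cv2.imwrite("pics/t1.png",o[1])
E
```

```text
2.0167 [ 0.58251574 -0.00715633  0.32611315] [-1.23319099e+01  2.25884648e+01  5.53755392e+01 -1.73656403e-02
  1.02092394e+02  7.84264064e+01] 0.00018895761040170337
scene 0.022 [253.31973349 108.99249755]
scene 0.035 [253.4196549  113.94169314]
top 0.022 [262.4736761  196.22787646]
top 0.035 [262.45380205 196.98847017]
```

View pics/s1.png

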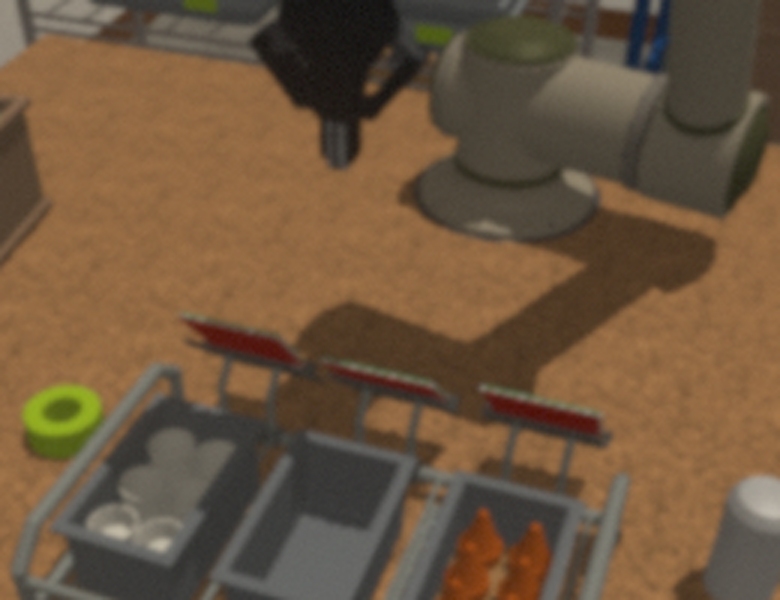

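View pics/t1.png

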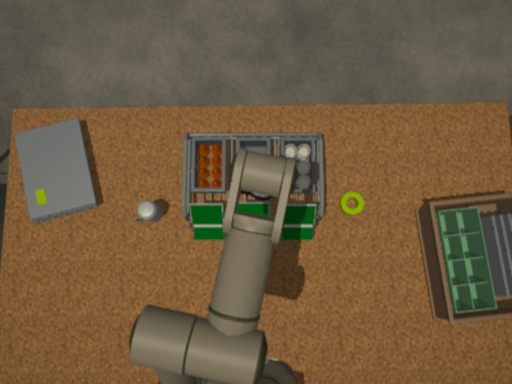

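```bash
python3 - <<'E'
from h import *
from rig import get_image
s=pickle.load(open("scene0.pkl","rb")); t=pickle.load(open("top0.pkl","rb"))
print(s["fx"],s["fy"],s["img"].shape)
# sticker roll, both views, z=.016..
for d in(s,t):
    h=cv2.cvtColor(d["img"],cv2.COLOR_RGB2HSV); m=((h[...,0]>28)&(h[...,0]<45)&(h[...,1]>170)&(h[...,2]>90)).astype(np.uint8)
    n,l,st,c=cv2.connectedComponentsWithStats(m)
    for i in range(1,n):
        if st[i,4]>60: print(st[i],c[i],onz(d,c[i],.02))
d=get_image("scene"); b=cv2.cvtColor(d["img"],cv2.COLOR_RGB2BGR)
cv2.imwrite("pics/s2.png",cv2.resize(b[40:110,210:290],None,fx=8,fy=8,interpolation=cv2.INTER_CUBIC))
b=cv2.cvtColor(s["img"],cv2.COLOR_RGB2BGR)
cv2.imwrite("pics/s3.png",cv2.resize(b[140:200,195:295],None,fx=8,fy=8,interpolation=cv2.INTER_CUBIC))
E
```

```text
364.107725462442 364.107725462442 (384, 512, 3)
[148 169  26  23 436] [160.28669725 178.96788991] [ 0.60258715 -0.30059043  0.02      ]
[ 36 189  11  16 121] [ 40.76033058 196.43801653] [0.63569131 0.72178483 0.02      ]
[340 191  24  24 374] [351.57219251 202.92513369] [ 0.6030121  -0.29976653  0.02      ]
```

View pics/s2.png

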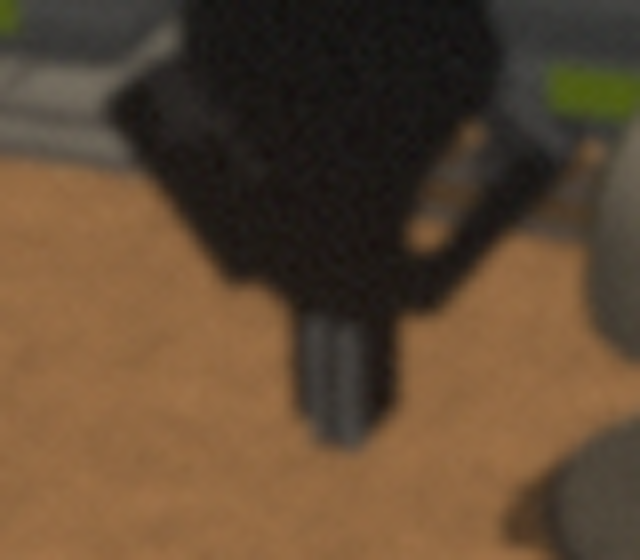

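View pics/s3.png

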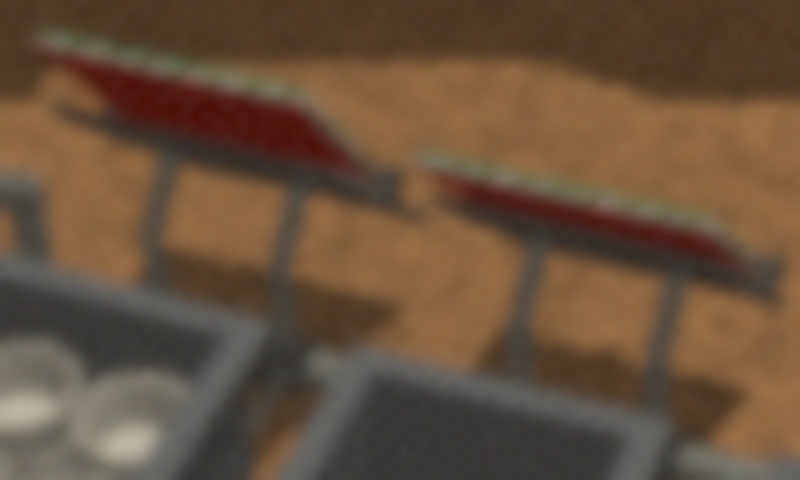

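```bash
python3 - <<'E'
from h import *
from rig import env
s=pickle.load(open("scene0.pkl","rb"))
for z in(.291,.304,.317,.33,.343):print(z,onz(s,(252.5,95),z))
o=env.observe(); print(o["position"],o["q"],o["ft_force"],o["time_s"])
print(env.tip_reach,[a for a in dir(env) if a[0]!='_'])
E
```

```text
0.291 [ 0.50109329 -0.04002452  0.291     ]
0.304 [ 0.52305709 -0.03150193  0.304     ]
0.317 [ 0.5450209  -0.02297934  0.317     ]
0.33 [ 0.56698471 -0.01445674  0.33      ]
0.343 [ 0.58894852 -0.00593415  0.343     ]
[ 0.58221702 -0.00800319  0.32690366] [-1.24259086e+01  2.25069002e+01  5.53789285e+01 -7.75382735e-03
  1.02093567e+02  7.84444661e+01] [-0.47819604 -0.45264308  0.1517005 ] 2.1667
0.022 ['MotionError', 'close_job', 'observe', 'tip_reach']
```

```bash
python3 - <<'E'
from h import *
from rig import get_image,env
s=pickle.load(open("scene0.pkl","rb")); t=pickle.load(open("top0.pkl","rb"))
p=np.array([.1258,-.5351,.217])
b=[cv2.cvtColor(x["img"],cv2.COLOR_RGB2BGR) for x in(s,t)]
zd=np.array([.229,-.973,0])
print(proj(t,[p+[0,0,.1],p]),proj(s,[p,p-[0,0,.022],p+.05*zd,p-.05*zd]))
cv2.imwrite("pics/a.png",cv2.resize(b[0][0:60,120:200],None,fx=8,fy=8,interpolation=cv2.INTER_CUBIC))
cv2.imwrite("pics/b.png",cv2.resize(b[1][320:384,412:512],None,fx=8,fy=8,interpolation=cv2.INTER_CUBIC))
E
```

```text
[[475.52679366 373.21475679]
 [459.65018369 366.05126114]] [[162.56555446  43.01959883]
 [163.67809601  48.94866758]
 [149.39938632  42.50101843]
 [175.81996058  43.54165468]]
```

View pics/a.png

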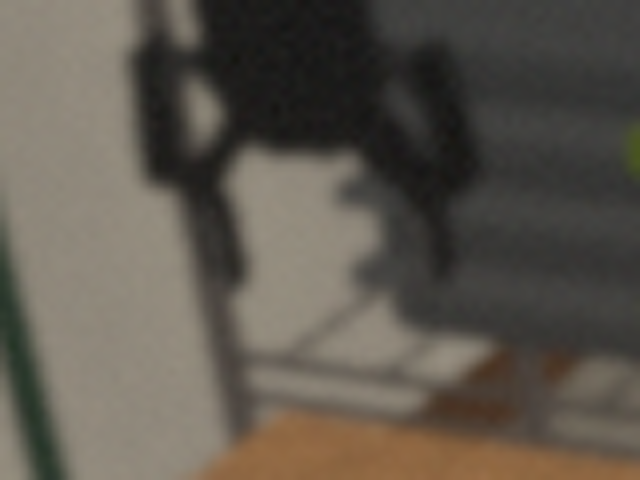

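View pics/b.png

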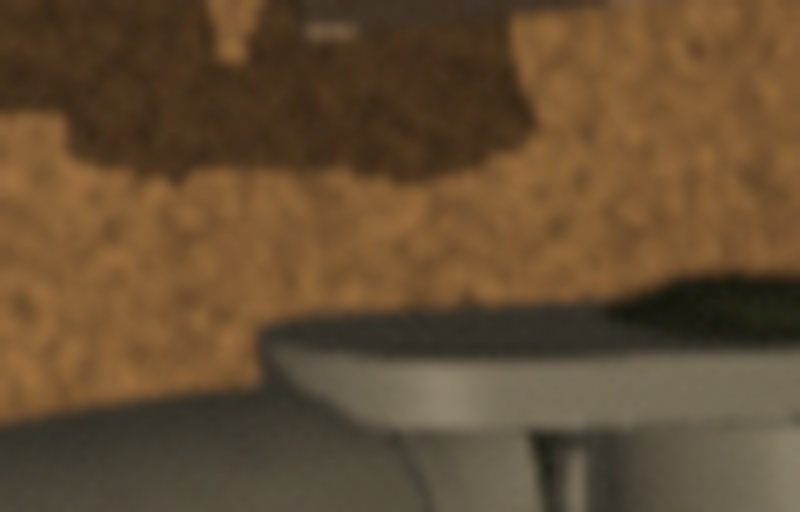

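```bash
python3 - <<'E'
from h import *
from rig import get_image,env
s=pickle.load(open("scene0.pkl","rb")); t=pickle.load(open("top0.pkl","rb"))
th=np.linspace(0,2*np.pi,12,endpoint=False)
d=get_image("scene"); b=cv2.cvtColor(d["img"],cv2.COLOR_RGB2BGR)
p=np.array(env.observe()["position"]); print(p)
f=4; c=cv2.resize(b[40:180,200:400],None,fx=f,fy=f,interpolation=cv2.INTER_CUBIC)
def dr(P,col):
    u=proj(d,P)[0]; cv2.circle(c,(int((u[0]-200+.5)*f),int((u[1]-40+.5)*f)),4,col,1)
for a in th: dr([.095*np.cos(a),.095*np.sin(a),0],(255,0,255))
dr([0,0,0],(255,255,0)); dr(p,(0,255,0)); dr(p-[0,0,.022],(0,0,255)); dr(p+[0,0,.07],(255,0,0))
cv2.imwrite("pics/c.png",c)
E
```

```text
[ 0.58227755 -0.00796185  0.32695684]
```

View pics/c.png

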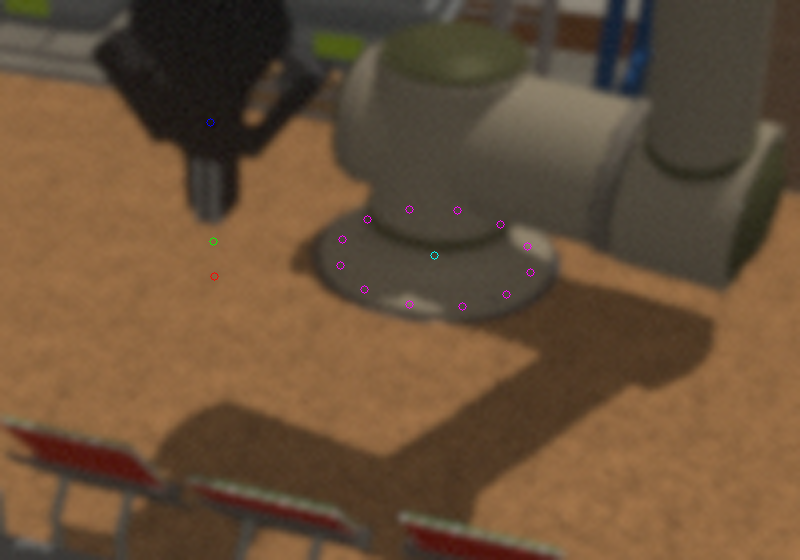

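Request:
carry_out:
  targets:
    - [[1,13,15,0,0,0,0],[1,26,29,0,0,0,0],[1,26,29,-35,0,0,0],[1,26,29,-70,0,0,0],[1,26,29,-105,0,0,0],[1,26,29,-140,0,0,0],[1,26,29,-140,0,0,0],[1,26,29,-140,0,0,0]]

```text
time_s: 2.88
position: [0.6083, 0.0214, 0.1865]
tool_rot: [[-1.0, -0.002, -0.015], [0.015, 0.0, -1.0], [0.002, -1.0, -0.0]]
ft_force: [-0.0, -1.1, 1.4]
grip_width: -0.0
```

```bash
cat > v.py <<'E'
import sys
from h import *
from rig import get_image,env
o=env.observe();p=np.array(o["position"]); print(o["time_s"],p,o["ft_force"])
d=get_image("scene"); b=cv2.cvtColor(d["img"],cv2.COLOR_RGB2BGR); f=5
c=cv2.resize(b[85:200,195:315],None,fx=f,fy=f,interpolation=cv2.INTER_CUBIC)
for r,col in((0,(0,255,0)),(.022,(0,0,255)),(-.017,(255,0,0))):
    u=proj(d,p-[0,0,r])[0]; cv2.circle(c,(int((u[0]-195+.5)*f),int((u[1]-85+.5)*f)),4,col,1)
cv2.imwrite(sys.argv[1],c)
E
python3 v.py pics/d1.png
```

```text
2.8833 [0.60834336 0.02140079 0.18653977] [-0.01402778 -1.10499442  1.37220179]
```

View pics/d1.png

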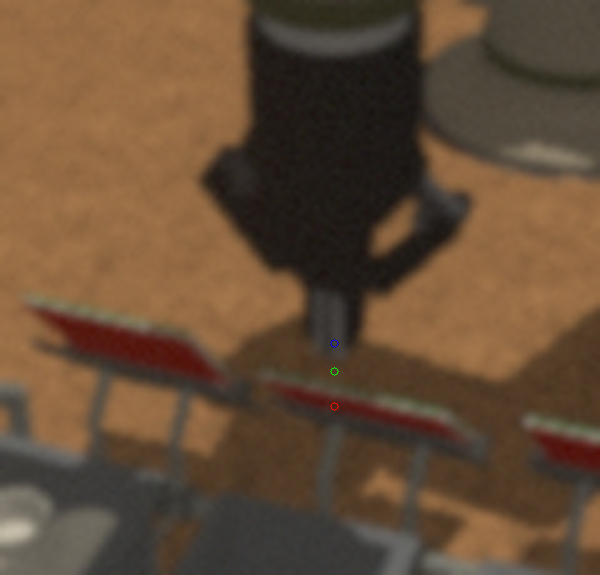

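Request:
carry_out:
  targets:
    - [[1,0,0,-25,0,0,0],[1,0,0,-50,0,0,0],[1,0,0,-72,0,0,0],[1,0,0,-72,0,0,0],[1,0,0,-72,0,0,0]]

```text
time_s: 3.35
position: [0.6098, 0.0217, 0.1167]
tool_rot: [[-1.0, 0.003, -0.014], [0.014, -0.0, -1.0], [-0.003, -1.0, 0.0]]
ft_force: [0.0, -0.8, 0.4]
grip_width: 0.0001
```

```bash
python3 v.py pics/d2.png
```

```text
3.35 [0.60977151 0.02167011 0.1166674 ] [ 0.01302361 -0.76916766  0.39668461]
```

View pics/d2.png

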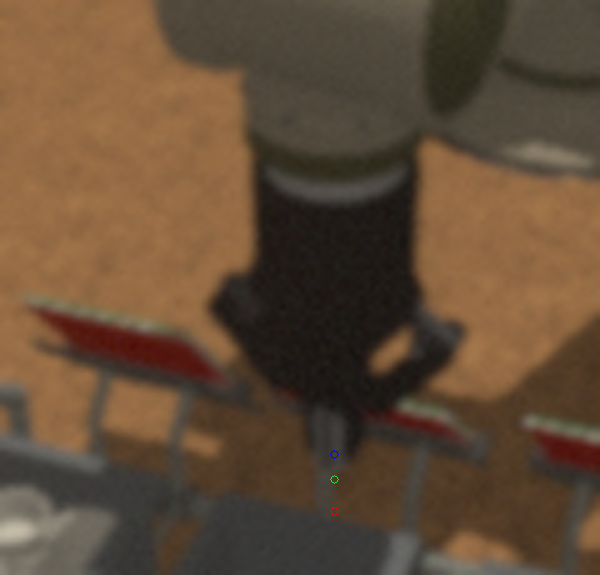

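Request:
carry_out:
  targets:
    - [[1,-10,0,2,0,0,0],[1,-20,0,5,0,0,0],[1,-30,0,9,0,0,0],[1,-40,0,13,0,0,0],[1,-50,0,18,0,0,0],[1,-60,0,22,0,0,0],[1,-70,0,24,0,0,0],[1,-80,0,24,0,0,0],[1,-90,0,23,0,0,0],[1,-100,0,21,0,0,0],[1,-110,0,16,0,0,0],[1,-119,0,10,0,0,0],[1,-119,0,10,0,0,0]]

```text
time_s: 4.48
position: [0.4876, 0.0223, 0.1243]
tool_rot: [[-1.0, -0.002, -0.013], [0.013, 0.0, -1.0], [0.002, -1.0, -0.0]]
ft_force: [0.4, 0.2, 0.0]
grip_width: 0.0001
```

```bash
python3 v.py pics/d3.png
```

```text
4.4833 [0.4876252  0.02231391 0.12427339] [0.38571912 0.19956525 0.03529197]
```

View pics/d3.png

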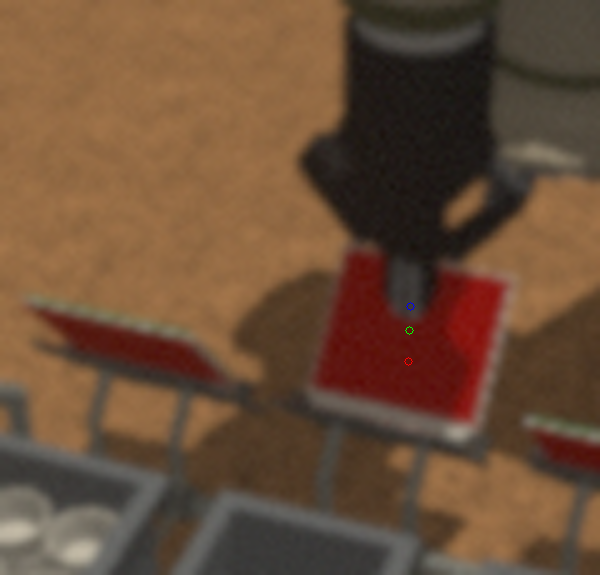

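Request:
carry_out:
  targets:
    - [[1,-8,0,-8,0,0,0],[1,-14,0,-16,0,0,0],[1,-20,0,-25,0,0,0],[1,-25,0,-35,0,0,0],[1,-29,0,-46,0,0,0],[1,-30,0,-56,0,0,0],[1,-31,0,-66,0,0,0],[1,-32,0,-76,0,0,0],[1,-33,0,-86,0,0,0],[1,-33,0,-92,0,0,0],[1,-32,0,-96,0,0,0],[1,-32,0,-96,0,0,0]]

```text
time_s: 5.53
position: [0.4581, 0.022, 0.0283]
tool_rot: [[-1.0, -0.0, -0.014], [0.014, 0.0, -1.0], [0.0, -1.0, -0.0]]
ft_force: [0.2, -0.2, 0.4]
grip_width: 0.0003
```

```bash
python3 v.py pics/d4.png
```

```text
5.5333 [0.45812586 0.02201788 0.0282675 ] [ 0.21687039 -0.17914896  0.35107902]
```

View pics/d4.png

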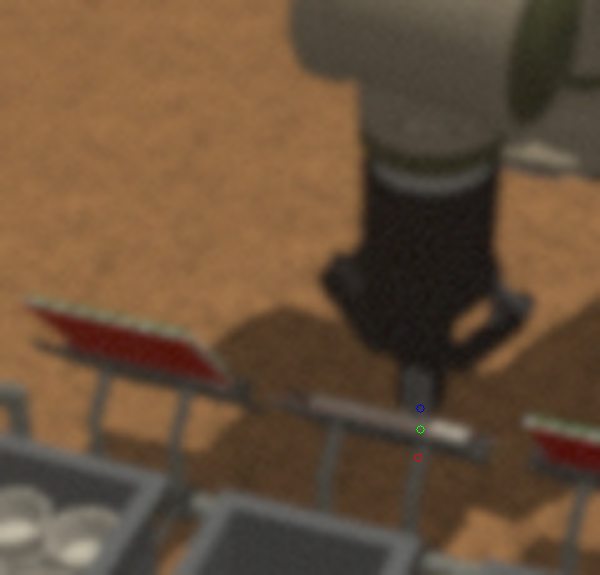

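Request:
carry_out:
  targets:
    - [[1,1,0,-1,0,0,0],[1,2,0,-2,0,0,0],[1,3,0,-3,0,0,0],[1,4,0,-4,0,0,0],[1,4,0,-4,0,0,0]]

```text
time_s: 6.0
position: [0.4621, 0.022, 0.0245]
tool_rot: [[-1.0, 0.0, -0.014], [0.014, -0.0, -1.0], [-0.0, -1.0, 0.0]]
ft_force: [-1.2, 0.2, 0.1]
grip_width: 0.0001
```

Request:
carry_out:
  targets:
    - [[1,1,0,-1,0,0,0],[1,2,0,-2,0,0,0],[1,3,0,-3,0,0,0],[1,3,0,-3,0,0,0],[1,3,0,-3,0,0,0]]

```text
time_s: 6.42
position: [0.4631, 0.0221, 0.023]
tool_rot: [[-1.0, -0.003, -0.013], [0.013, -0.0, -1.0], [0.003, -1.0, 0.0]]
ft_force: [-14.0, -1.2, 28.3]
grip_width: 0.0001
```

The arm stalled against the stop at about 31 N, so the flap is home. I'll back straight off the face, go up, and check.

Request:
carry_out:
  targets:
    - [[1,-5,0,5,0,0,0],[1,-15,0,15,0,0,0],[1,-35,0,35,0,0,0],[1,-60,0,60,0,0,0],[1,-80,0,90,0,0,0],[1,-80,-20,120,0,0,0],[1,-80,-50,145,0,0,0],[1,-80,-80,155,0,0,0],[1,-80,-110,155,0,0,0],[1,-80,-140,155,0,0,0],[1,-80,-170,155,0,0,0],[1,-80,-200,155,0,0,0],[1,-80,-230,155,0,0,0],[1,-80,-260,155,0,0,0],[1,-80,-290,155,0,0,0],[1,-80,-290,155,0,0,0],[1,-80,-290,155,0,0,0]]

```text
time_s: 7.83
position: [0.3846, -0.2688, 0.1761]
tool_rot: [[-1.0, -0.0, -0.016], [0.016, 0.001, -1.0], [0.0, -1.0, -0.001]]
ft_force: [-0.3, -0.2, 0.8]
grip_width: 0.0
```

```bash
python3 - <<'E'
from h import *
from rig import get_image,env
print(env.observe()["ft_force"],env.observe()["qvel"])
t=get_image("top"); b=cv2.cvtColor(t["img"],cv2.COLOR_RGB2BGR); cv2.imwrite("pics/e.png",cv2.resize(b[125:275,170:370],None,fx=4,fy=4,interpolation=cv2.INTER_CUBIC))
s=get_image("scene"); c=cv2.cvtColor(s["img"],cv2.COLOR_RGB2BGR); cv2.imwrite("pics/f.png",cv2.resize(c[130:290,140:420],None,fx=2.8,fy=2.8,interpolation=cv2.INTER_CUBIC))
M=np.array([.5235,.022,.09])
for th in(3.14,3.04,2.9):
    a=np.pi/4+th; e=M+[.092*np.cos(a),0,.092*np.sin(a)]; nn=np.array([np.sin(a),0,-np.cos(a)])*.0028; print(th,proj(t,[e+nn,e-nn]).ravel())
d0=pickle.load(open("top0.pkl","rb"))["img"]
print("front rows flap",[tuple(b[r,253]) for r in range(236,248)])
for im,nm in((d0,"before"),(t["img"],"after")):
    h=cv2.cvtColor(im,cv2.COLOR_RGB2HSV); m=((h[...,0]>28)&(h[...,0]<45)&(h[...,1]>170)&(h[...,2]>90)); m[:,:300]=0; y,x=np.nonzero(m); print(nm,x.mean(),y.mean())
E
```

```text
[-0.26430755 -0.18068313  0.75034533] [ 2.21673314 -1.50874358  2.00262616  0.22519716  0.0907285   0.53746958]
3.14 [253.49015994 248.92510314 253.49643942 247.7558916 ]
3.04 [253.47612029 250.68120709 253.48521266 249.63786836]
2.9 [253.44880635 252.76243409 253.4617629  251.91453338]
front rows flap [(np.uint8(0), np.uint8(0), np.uint8(143)), (np.uint8(0), np.uint8(0), np.uint8(142)), (np.uint8(0), np.uint8(1), np.uint8(144)), (np.uint8(0), np.uint8(0), np.uint8(143)), (np.uint8(0), np.uint8(0), np.uint8(142)), (np.uint8(0), np.uint8(0), np.uint8(142)), (np.uint8(0), np.uint8(0), np.uint8(142)), (np.uint8(0), np.uint8(0), np.uint8(143)), (np.uint8(0), np.uint8(0), np.uint8(143)), (np.uint8(0), np.uint8(0), np.uint8(144)), (np.uint8(3), np.uint8(16), np.uint8(144)), (np.uint8(27), np.uint8(50), np.uint8(144))]
before 351.572192513369 202.92513368983958
after 351.572192513369 202.92513368983958
```

View pics/e.png

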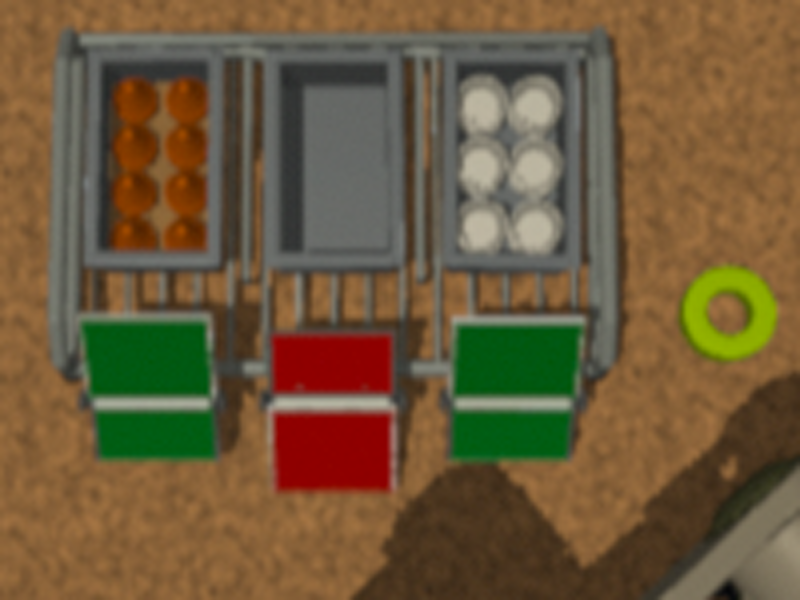

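View pics/f.png

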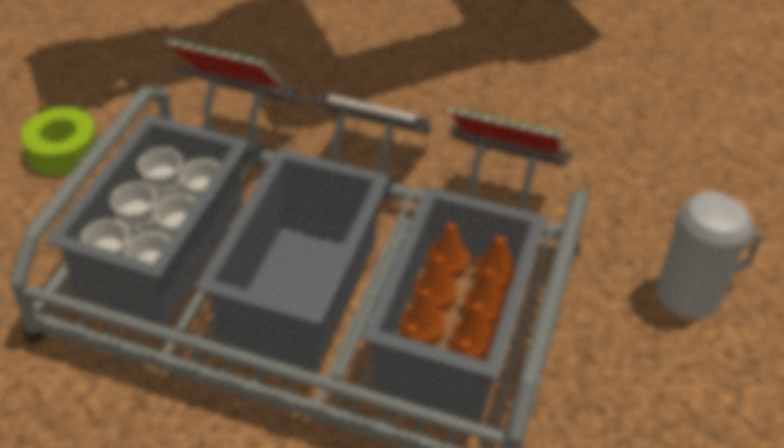

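The mid sign now shows red. Its free edge is at row 247.5, where 247.8–248.9 is predicted at the stop and 249.6 or more at 3.04 rad. The other two signs still show green and nothing else has moved. I'll let the arm settle, then hand in.

Request:
carry_out:
  targets:
    - [[1,0,0,0,0,0,0],[1,0,0,0,0,0,0],[1,0,0,0,0,0,0],[1,0,0,0,0,0,0]]

```text
time_s: 8.27
position: [0.3849, -0.2675, 0.1767]
tool_rot: [[-1.0, 0.0, -0.013], [0.013, -0.0, -1.0], [-0.0, -1.0, 0.0]]
ft_force: [0.2, 0.2, 0.4]
grip_width: 0.0001
```

```bash
python3 - <<'E'
from rig import env
o=env.observe(); print(o["time_s"],o["qvel"],o["ft_force"]); print(env.close_job())
E
```

```text
8.2667 [-0.2605022   0.20403912 -0.11612848 -0.05668325 -0.03892183  0.01166577] [0.23807269 0.18500976 0.39350006]
the job is handed in; nothing more can be done
None
```

The middle tub was the empty one, and its sign now lies on its lower plate showing red. With the gripper shut, I swung the flap over the pin with the fingertip and pressed it against its stop until the wrist read about 31 N. I then backed the arm well clear and handed in at 8.3 s, before the 42 s limit.

**Last checks:** In the top view the flap's free edge sits at row 247.5, where the stop predicts 247.8–248.9 and 3.04 rad would give at least 249.6. The other two signs still show green. The sticker roll is at exactly the same pixels as before. The tubs and shaker look unmoved, but I judged those by eye rather than measuring them. The arm was nearly still and the wrist force about 0.5 N, so it was touching nothing.

**One disagreement:** In the scene camera, the closed fingertips sat about 17 mm behind the reported TCP, not 22 mm ahead as the text says. The camera calibration agreed with the robot base, sticker roll and flap positions, so I planned the moves from the image. The contact with the flap and its stop came where the image predicted.

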